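# Seat the stopcock plug by pressing and turning, then cover it

## Task

The stopcock's plug stands loose and proud of its barrel. Take its handle and, pressing it down steadily with a firm but gentle 15 to 20 N (never as much as 25 N), turn it until the plug has wedged fully home and the handle lies in line with the two hose tails; pressing alone will not seat it, and turning without pressing works it out again. Then set the cover over the handle so that it stands flat on the barrel, let go, and leave the other things on the bench alone.

Things in the scene. Friction and masses are not known exactly. Their poses are not given: they have to be found in the camera images.
- valve: Stopcock: a steel foot 110 x 90 x 12 mm fixed to the bench, on it an upright round white barrel 68 mm wide, its flat top (the mouth) 72 mm above the bench. Two white barbed hose tails stick out level along +x and -x, to 72 mm from the axis, 36 mm above the bench. Origin: centre of the foot's underside, on the barrel's axis; z up, x along the hose tails.
- valve_mouth (a point): Middle of the flat top of the barrel, on its axis, 72 mm above the bench; axes as valve: x along the hose tails, z up.
- handle (a point): The grey plug: a round collar 36 mm wide, 6 mm thick, on it a flat upright wing handle 42 mm long (x), 12 mm thick (y), 10 to 38 mm above the collar's underside; same after half a turn. The point: middle of the collar's underside, on the barrel's axis, z up; 9 mm above the mouth at the start, 1 mm when home. The wing starts 0.7 to 1.57 rad off the tails, either way.
- plug (a joint): How far the plug is down its taper, m: 0 at the start, 0.008 home, a firm stop (0.007 to 0.008 after letting go). The taper pushes back 1 N, at home 7 N. Pushed straight it grips (28 N): it gives 1 mm at 12 N and springs back; home takes 35 N. While turned, either way (0.1 to 0.3 N m), it creeps up to 8 mm per rad: in if pressed harder than the push-back, out if not. Left alone it stays.
- sleeve (a joint): The cushioned sleeve in which the plug wedges, m: 0 unloaded; gives 0.04 mm per newton of downward push on the plug (0.4 mm at 10 N, 1 mm at 25 N, above which the barrel cracks) and springs back. The plug rides on it.
- cover: Loose white cover, 60 g, standing on the bench: an upside-down cup 62 mm wide, 46 mm high, walls 3 mm, inner height 42 mm, with a round knob on top, 20 mm wide and 26 mm tall (46 to 72 mm above the rim). Origin: centre of its lower rim, z up. Set over the home plug, the rim rests on the barrel's flat top; otherwise it would stand on the handle.
- beaker: Glass beaker, 68 mm wide, 85 mm high, to be left alone. Origin: centre of its underside.
- reagent: Small amber jar, 44 mm wide, 70 mm high, to be left alone. Origin: centre of its underside.
Not all that is in view belongs to the job. Leave any green or yellow look-alike of the cover alone.

How it is judged (in metres and radians):
On the way, in this order (a step that is already met when the one before it is completed fails the run):
1. the plug is home and pressed firmly (over 12 N) (value of joint plug above 0.006 m and value of joint sleeve above 0.0005 m), for 0.2 s.
2. the handle lies in line with the hose tails, the plug home, the handle let go (value of joint plug above 0.006 m and angle between the x axis of handle and the x axis of valve_mouth, either way round below 0.2 rad and value of joint sleeve below 0.00012 m), for 0.2 s.
At the end, for the whole second after the job is handed in: the plug is home (at least 6 of its full 8 mm down), its handle within 0.2 rad of the line of the hose tails, and the cover rests flat on the barrel's top over it, centred within 8 mm, at rest and let go (value of joint plug above 0.006 m and angle between the x axis of handle and the x axis of valve_mouth, either way round below 0.2 rad and horizontal distance between cover and valve_mouth below 0.008 m and z of cover in the frame of valve_mouth between -0.003 and 0.003 m and angle between cover's own z axis and vertical below 0.08 rad and linear speed of cover below 0.02 m/s); the robot touches nothing.
It fails at once if the plug is pressed down with over 26 N (value of joint sleeve above 0.00104 m).
It fails at once if the beaker is moved (distance of beaker from where it was at the start of the episode above 0.03 m).
It fails at once if the amber jar is moved (distance of reagent from where it was at the start of the episode above 0.03 m).
It also fails if it takes over 69 s, if anything falls off the work surface, if the arm or the gripper's body presses on something with over 40 N, if the wrist force passes 120 N, or if a joint passes its speed limit or range.

## Robot

A 6-joint arm with a two-finger parallel gripper is mounted at the origin on the work surface. World frame = base frame: x ahead of the robot, y to its left, z up, the work surface at z = 0. Lengths are in m, angles in degrees, forces in N, time in s.
With the tool pointing down it reaches from about 0.3 to 0.75 m from the base axis. Payload 8.5 kg.
Tool frame: the origin (TCP) lies at the very end of the fingers, on their centre line; the grasp point (between the pads) lies 19 mm behind it; z points along the fingers, y is the line along which they close (so a half turn about z gives the same grasp; the last joint's range is limited). The gripper opens to 85 mm and grips with 20 to 120 N. Pads are 22 mm wide; open, the fingers measure 114 mm over their backs; the gripper's body (76 mm by 85 mm) begins 54 mm behind the grasp point. The pads swing forward as they close: fully open they stand 13 mm farther back than shut.
Start: joints at [-77.71, 21.807, 74.336, -0, 83.858, -12.336], TCP at [0.229, -0.5, 0.231] pointing down, gripper open.
Joint ranges: [-178.18, 178.18], [-50.72, 133.34], [12.68, 142.11], [-81.47, 261.47], [9.98, 163.14], [-165.26, 165.26]. Speed limits (degrees/s): [136.94, 136.94, 180, 180, 180, 180].

## Interface

Orientations are given as a 3x3 rotation matrix whose columns are the frame's x, y, z axes.
In Python, from rig import * gives the robot as it stands. The module is installed in compiled form; this text tells all that it offers.
- The arm moves only by the shell command python3 -m pendant 'ROWS' [OPENING] [FORCE]. ROWS is JSON, a list of rows, each a list of 2 entries, a list of its own where there are three numbers: the shift along the tool's x, y, z as a fraction of full scale, then the turn, a rotation vector about the tool's x, y, z as a fraction of full scale. A call has 1 to 8 rows; each row shifts and turns the commanded pose from where the row before left it, along the tool's axes as they then stand; what a row does not reach is not made up. Full scale, the value 1, is 40 mm for a shift and 5 degrees for a turn. A row lasts 1/8 s, in which the tool goes at most 62.5 mm and 10.7 degrees, less where a joint would pass 70% of its speed; a pose out of reach is approached as far as the arm can. A call with a number of a shift or a turn outside -1 to 1 is refused whole. A call with a gripper value outside its range is refused whole. OPENING is the opening, from 0 (shut) to 1 (fully open), set as the call begins (- or left out, the last holds). The fingers move at their own pace and stop on an object; FORCE is the grip in N (left out, the last holds). Time passes only in rows, so rows that do not move let the fingers close. It gives the time, the measured TCP pose, the force, the opening and the grip force at its end, in the units of the state.
- observe(): the state, without advancing time (a new reading comes with each control period).
- get_image(name): name is "side" or "top"; returns a dict with "img" (420x560x3 uint8, blue, green, red), "range_z" (420x560 float32, m along the optical axis (not along the pixel's ray), 0 where there is no reading), "camera_matrix" (3x3 intrinsics, pixels), "eye" and "rotation" of the camera in the world. Camera axes: x right, y down, z forward; pixel columns grow to the right and rows downward; lengths in m; the calibration is good to about 2 mm. A picture is of the moment at which its call begins.
- close_job(): hands the job in; it is judged then, once.
Trained networks look in the newest picture that a camera, given by its name, has taken for a name from the list of things; names that differ only in an ending like _2 or _b are one class to them, and where a whole thing is asked for, a point or a joint stands for the part that bears it (a point fixed in the world has none). Each returns a list of dicts, best first, with "conf" (0 to 1); they miss things now and then, are a little off and sometimes report something else, mostly with a low value. They report only what shows in the picture. A call takes as long as a camera call. They do not tell look-alikes from the thing itself.
- regions_of(camera, query): "mask" (420x560 bool, what is visible of it).
- landmark_of(camera, query): "point" ([x, y, z] in m, in world coordinates, good to about 4 mm: a listed point, or the origin of a listed thing).
The state is a dict: "time_s": time; "q": joint angles; "qvel": joint speeds; "joint_efforts": joint torques, N m; "position": TCP position; "tool_rot": TCP orientation; "ft_force": force on the tool from outside, world axes, zero at the start; "wrist_torque": the same for the moment, N m; "grip_width": finger opening in m; "gripper_force": force on a finger pad.
Only numpy, scipy, OpenCV 4.12 (cv2) and the standard library are available. Lean on these libraries where they do the work, as an engineer would, in place of code of your own. Each camera call takes 0.05 s, during which the arm holds its last target. There are 200 camera calls.

## Working session

There is one attempt and no reset: what is moved stays moved. The work goes in short steps, Python scripts to look and compute and a shell command to move; the robot and the scene stay as the last step left them, time stands still between calls to the robot, and variables do not carry over. Pictures are saved under pics/ and viewed, at most 10 in all, crops included, and the job is handed in when it is done.

```bash
mkdir -p pics; python3 - <<'E'
from rig import *
import cv2,numpy as np
s=observe();print(s['time_s'],s['position'],np.round(s['tool_rot'],3).tolist(),s['ft_force'],s['grip_width'])
ims=[]
for c in("side","top"):
    g=get_image(c);ims.append(g['img']);cv2.imwrite(f'pics/{c}0.png',g['img'])
    print(c,g['eye'],np.round(g['rotation'],3).tolist(),g['camera_matrix'].tolist())
    for q in("valve","valve_mouth","handle","cover","beaker","reagent"):
        print(q,[(np.round(d['point'],4).tolist(),round(d['conf'],2)) for d in landmark_of(c,q)])
E
```

```text
0.0 [ 0.22910135 -0.49968712  0.23070772] [[0.909, 0.417, -0.0], [0.417, -0.909, 0.001], [0.0, -0.001, -1.0]] [0.15618851 0.28150158 0.26210464] 0.08563702734844544
side [ 0.30899983 -0.36982418  0.51307395] [[0.83, -0.362, 0.425], [-0.558, -0.563, 0.61], [0.019, -0.743, -0.669]] [[405.11115961003264, 0.0, 274.77204613191856], [0.0, 405.11115961003264, 209.77598409947154], [0.0, 0.0, 1.0]]
valve [([0.5838, -0.1783, -0.0002], 0.82)]
valve_mouth [([0.5772, -0.1835, 0.0716], 0.96)]
handle [([0.5775, -0.182, 0.0807], 0.8), ([0.4347, 0.0098, -0.0027], 0.54)]
cover [([0.5589, 0.1559, 0.0033], 0.97), ([0.5341, 0.0538, -0.0022], 0.88), ([0.6561, 0.1642, 0.0001], 0.55)]
beaker []
reagent [([0.4332, 0.0057, -0.0016], 0.91), ([0.7482, -0.0449, -0.0058], 0.53)]
top [0.56371233 0.00813209 0.82415799] [[0.008, -1.0, 0.021], [-1.0, -0.008, -0.001], [0.001, -0.021, -1.0]] [[403.08005958939395, 0.0, 276.72452360896955], [0.0, 403.08005958939395, 206.26235718430084], [0.0, 0.0, 1.0]]
valve [([0.5819, -0.1792, -0.0046], 0.62)]
valve_mouth [([0.5786, -0.1774, 0.0748], 0.87)]
handle [([0.577, -0.1776, 0.0819], 0.67)]
cover [([0.5362, 0.0538, 0.0001], 0.92), ([0.5565, 0.1598, -0.0019], 0.89), ([0.6571, 0.1605, -0.0006], 0.65), ([0.4344, 0.0077, -0.0029], 0.39)]
beaker [([0.7468, -0.046, 0.0032], 0.74)]
reagent [([0.4373, 0.0049, 0.0], 0.83)]
```

```bash
python3 -c "
import cv2,numpy as np
a=cv2.imread('pics/side0.png');b=cv2.imread('pics/top0.png')
cv2.imwrite('pics/both.png',cv2.resize(np.vstack([a,b]),(450,600) if 0 else (400,600)))"
```

```text
(no output)
```

View pics/side0.png

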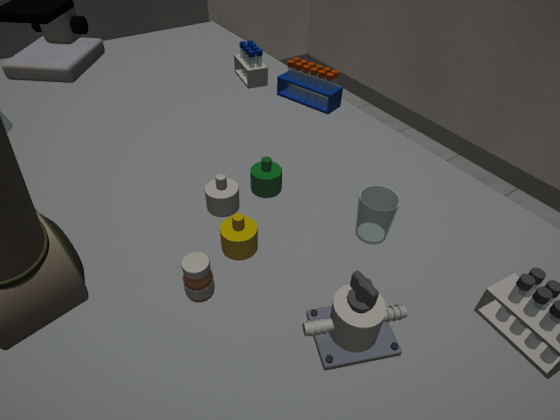

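View pics/top0.png

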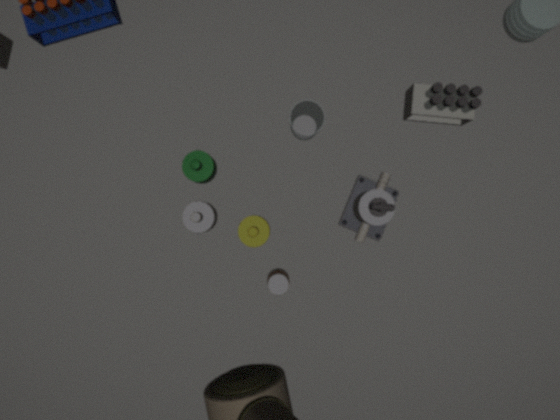

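The side view shows the valve at (357,315), jar at (198,277), beaker at (376,215), and three cup-shaped things: white (222,195), yellow (239,237) and green (266,180). In the top view these are white (199,217), yellow (253,231) and green (198,166). By the description I choose the white one. I'll check it in a crop and measure the wing, tails and knob from depth.

```bash
cat > h.py <<'E'
from rig import *
import cv2,numpy as np
def cloud(c):
    g=get_image(c);K=g['camera_matrix'];z=g['range_z'];v,u=np.mgrid[:420,:560]
    P=np.stack([(u-K[0,2])/K[0,0]*z,(v-K[1,2])/K[1,1]*z,z],-1)@np.array(g['rotation']).T+g['eye']
    P[z==0]=np.nan
    return g['img'],P
def sel(P,cx,cy,r,z0,z1):
    return P[(np.hypot(P[...,0]-cx,P[...,1]-cy)<r)&(P[...,2]>z0)&(P[...,2]<z1)]
def axis(p):
    q=p[:,:2]-p[:,:2].mean(0);_,s,V=np.linalg.svd(q,full_matrices=False)
    return np.degrees(np.arctan2(V[0,1],V[0,0]))%180,s/np.sqrt(len(q))
def box(p):
    import cv2
    r=cv2.minAreaRect((p[:,:2]*1000).astype(np.float32));return [np.round(x,1) for x in r]
E
python3 - <<'E'
from h import *
for c in("top","side"):
    img,P=cloud(c)
    for n,z0,z1,r in(("wing",.1,.13,.045),("wingtop",.112,.13,.045),("mouth",.066,.076,.045),("tails",.03,.05,.09)):
        p=sel(P,.578,-.179,r,z0,z1)
        if n=="tails": p=p[np.hypot(p[:,0]-.578,p[:,1]+.179)>.042]
        if len(p)>4: print(c,n,len(p),np.round(np.median(p,0),4),np.round(p[:,2].max(),4),axis(p),box(p))
    for n,z0,z1 in(("knob",.06,.09),("lid",.038,.055)):
        p=sel(P,.557,.158,.045,z0,z1);print(c,n,len(p),np.round(p.mean(0),4),np.median(p[:,2]),box(p))
    if c=="side": a=cv2.resize(img[250:370,290:420],None,fx=4,fy=4);b=cv2.resize(img[140:260,195:295],None,fx=2.5,fy=2.5)
    else: t=cv2.resize(img[160:255,325:425],None,fx=2.5,fy=2.5)
W=np.zeros((560,800,3),np.uint8);W[:480,:520]=a;W[:b.shape[0],530:530+b.shape[1]]=b;W[310:310+t.shape[0],530:530+t.shape[1]]=t
cv2.imwrite('pics/crop.png',W)
E
```

```text
top wing 186 [ 0.5787 -0.1772  0.1169] 0.1202 (np.float64(86.32343208669197), array([0.01179957, 0.00388076])) [array([ 579.4, -178.4]), array([16.1, 41.2]), np.float64(5.5)]
top wingtop 171 [ 0.5787 -0.1781  0.1171] 0.1202 (np.float64(85.94222280229476), array([0.01132565, 0.00382412])) [array([ 579.4, -178.5]), array([16.1, 40.8]), np.float64(6.1)]
top mouth 711 [ 0.5775 -0.1727  0.0708] 0.075 (np.float64(178.75609557446353), array([0.01996847, 0.01850086])) [array([ 579. , -178.6]), array([67.2, 67.6]), np.float64(48.2)]
top tails 304 [ 0.6173 -0.1875  0.0425] 0.0478 (np.float64(158.18069916256172), array([0.05737098, 0.00533859])) [array([ 579.5, -178.3]), array([ 20.4, 144.2]), np.float64(68.7)]
top knob 97 [0.5582 0.1591 0.0695] 0.07013777028136359 [array([558.3, 159.9]), array([18.8, 19. ]), np.float64(55.4)]
top lid 705 [0.5582 0.1591 0.0448] 0.04479114583448218 [array([558.9, 159.8]), array([60. , 61.3]), np.float64(0.1)]
side wing 538 [ 0.5742 -0.1819  0.1167] 0.1214 (np.float64(87.20468953410969), array([0.0119238 , 0.00372868])) [array([ 577.7, -179.5]), array([16.9, 41.5]), np.float64(2.9)]
side wingtop 359 [ 0.5758 -0.181   0.1186] 0.1214 (np.float64(86.00816108693118), array([0.01149214, 0.00379866])) [array([ 577.9, -179.2]), array([16.5, 41.1]), np.float64(1.3)]
side mouth 1283 [ 0.5664 -0.1904  0.0726] 0.0753 (np.float64(123.0171001409078), array([0.02000998, 0.01502735])) [array([ 575.1, -181.2]), array([61.3, 67.8]), np.float64(35.0)]
side tails 654 [ 0.5352 -0.1681  0.0438] 0.0488 (np.float64(157.97358712508108), array([0.05772302, 0.00492849])) [array([ 578.7, -179.2]), array([ 20.5, 145. ]), np.float64(68.7)]
side knob 109 [0.5551 0.1562 0.0694] 0.07092198701293645 [array([555.8, 158.1]), array([19.9, 18.3]), np.float64(20.3)]
side lid 578 [0.553  0.1521 0.046 ] 0.04646925235285082 [array([556. , 157.9]), array([59.7, 61.6]), np.float64(62.6)]
```

View pics/crop.png

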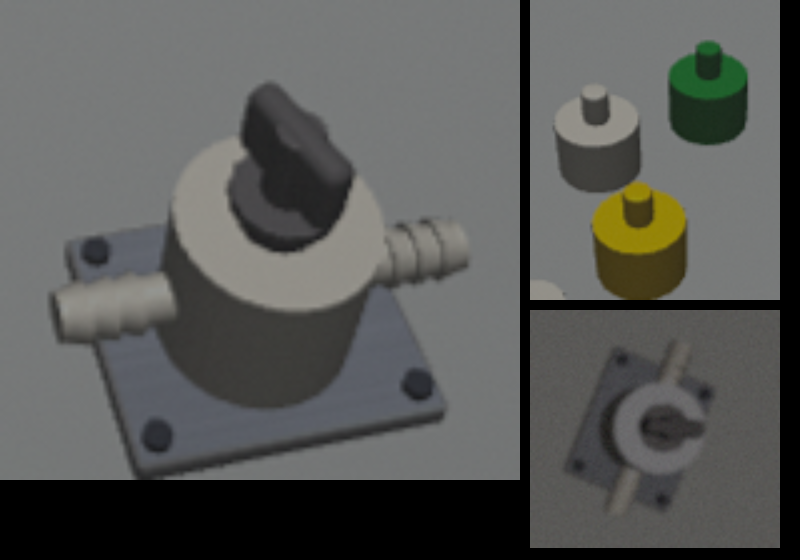

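The crop confirms the white cover, with a plain round knob and a neutral colour. The wing lies at about 86° in world and the tails at 158°, so the turn is +72°. The valve axis is at (0.5785,-0.179) and the wing top at 0.119, against an expected 72+9+38 mm. Next I move above the valve.

```bash
R='[0.94,-0.304,0.127]'; python3 -m pendant '[[[0.94,-0.304,0.12],[0,0,0]],[[0.94,-0.304,0.12],[0,0,0]],[[0.94,-0.304,0.12],[0,0,0]],[[0.94,-0.304,0.12],[0,0,0]],[[0.94,-0.304,0.12],[0,0,0]],[[0.94,-0.304,0.12],[0,0,0]],[[0.94,-0.304,0.12],[0,0,0]],[[0.94,-0.304,0.12],[0,0,0]]]' 0.6
python3 -m pendant '[[[0.94,-0.304,0.12],[0,0,0]],[[0.94,-0.304,0.12],[0,0,0]],[[0.94,-0.304,0.12],[0,0,0]],[[0.94,-0.304,0.12],[0,0,0]],[[0,0,0],[0,0,-1]],[[0,0,0],[0,0,-1]],[[0,0,0],[0,0,-1]],[[0,0,0],[0,0,-1]]]'
python3 -m pendant '[[[0,0,0],[0,0,-1]],[[0,0,0],[0,0,-1]],[[0,0,0],[0,0,-1]],[[0,0,0],[0,0,-1]],[[0,0,0],[0,0,-1]],[[0,0,0],[0,0,-1]],[[0,0,0],[0,0,-1]],[[0,0,0],[0,0,-1]]]'
```

```text
time_s: 1.8
position: [0.463, -0.2852, 0.1928]
tool_rot: [[0.909, 0.417, 0.0], [0.417, -0.909, -0.0], [0.0, 0.0, -1.0]]
ft_force: [0.6, -0.4, 0.8]
grip_width: 0.0512
gripper_force: 0.0
time_s: 2.8
position: [0.5786, -0.1793, 0.1737]
tool_rot: [[0.71, 0.705, -0.0], [0.705, -0.71, 0.0], [-0.0, -0.0, -1.0]]
ft_force: [-0.8, -0.1, -0.7]
grip_width: 0.0511
gripper_force: 0.0
time_s: 3.8
position: [0.5785, -0.1793, 0.1737]
tool_rot: [[0.091, 0.996, -0.0], [0.996, -0.091, 0.0], [0.0, -0.0, -1.0]]
ft_force: [-0.7, -0.1, 0.0]
grip_width: 0.0514
gripper_force: 0.0
```

```bash
python3 -m pendant '[[[0,0,0.5],[0,0,-0.25]],[[0,0,0.5],[0,0,0]],[[0,0,0.5],[0,0,0]],[[0,0,0.4],[0,0,0]],[[0,0,0.17],[0,0,0]],[[0,0,0],[0,0,0]]]'
python3 -m pendant '[[[0,0,0],[0,0,0]],[[0,0,0],[0,0,0]],[[0,0,0],[0,0,0]],[[0,0,0],[0,0,0]],[[0,0,0],[0,0,0]],[[0,0,0],[0,0,0]]]' 0 70
python3 -c "
from rig import *
s=observe();print(s['ft_force'],s['wrist_torque'],s['q'])"
```

```text
time_s: 4.55
position: [0.5786, -0.1793, 0.0909]
tool_rot: [[0.072, 0.997, -0.0], [0.997, -0.072, 0.0], [0.0, -0.0, -1.0]]
ft_force: [0.5, -0.1, 0.5]
grip_width: 0.0511
gripper_force: 0.0
time_s: 5.3
position: [0.58, -0.1795, 0.0918]
tool_rot: [[0.072, 0.997, 0.004], [0.997, -0.072, -0.001], [-0.001, 0.004, -1.0]]
ft_force: [5.7, 0.6, -0.8]
grip_width: 0.0108
gripper_force: 69.1
[ 5.73814302  0.55956264 -0.8103079 ] [-0.00468182 -0.69247629 -0.00477978] [-2.83834009e+01  3.45762212e+01  7.66471124e+01  5.95010443e-02
  6.85430763e+01 -2.42816777e+01]
```

```bash
python3 -m pendant '[[[0,0.035,0.05],[0,0,0]],[[0,0,0],[0,0,0]]]'
python3 -m pendant '[[[0,0,0.05],[0,0,0]],[[0,0,0],[0,0,0]]]'
```

```text
time_s: 5.55
position: [0.5803, -0.1796, 0.0906]
tool_rot: [[0.072, 0.997, 0.001], [0.997, -0.072, -0.001], [-0.001, 0.002, -1.0]]
ft_force: [-2.9, 1.3, 10.9]
grip_width: 0.0109
gripper_force: 71.0
time_s: 5.8
position: [0.5803, -0.1796, 0.0896]
tool_rot: [[0.072, 0.997, 0.002], [0.997, -0.072, -0.002], [-0.001, 0.002, -1.0]]
ft_force: [-4.2, 1.9, 17.6]
grip_width: 0.0107
gripper_force: 71.8
```

```bash
python3 -m pendant '[[[0,0,0.01],[0,0,-1]]]'
python3 -m pendant '[[[0,0,0.01],[0,0,-1]]]'
```

```text
time_s: 5.92
position: [0.5804, -0.1797, 0.0892]
tool_rot: [[-0.017, 1.0, 0.003], [1.0, 0.017, -0.002], [-0.002, 0.003, -1.0]]
ft_force: [-4.1, 2.0, 17.5]
grip_width: 0.0107
gripper_force: 71.6
time_s: 6.05
position: [0.5804, -0.1796, 0.0887]
tool_rot: [[-0.105, 0.994, 0.003], [0.994, 0.105, -0.002], [-0.002, 0.003, -1.0]]
ft_force: [-3.4, 1.9, 16.4]
grip_width: 0.0109
gripper_force: 71.5
```

```bash
python3 -m pendant '[[[0,0,0.016],[0,0,-1]],[[0,0,0.014],[0,0,-1]]]'
python3 -m pendant '[[[0,0,0.013],[0,0,-1]],[[0,0,0.013],[0,0,-1]]]'
```

```text
time_s: 6.3
position: [0.5805, -0.1796, 0.0874]
tool_rot: [[-0.276, 0.961, 0.003], [0.961, 0.276, -0.001], [-0.002, 0.002, -1.0]]
ft_force: [-3.4, 0.9, 15.6]
grip_width: 0.0106
gripper_force: 71.5
time_s: 6.55
position: [0.5806, -0.1796, 0.0863]
tool_rot: [[-0.439, 0.899, 0.003], [0.899, 0.439, -0.001], [-0.003, 0.002, -1.0]]
ft_force: [-1.0, 2.1, 15.1]
grip_width: 0.0105
gripper_force: 71.3
```

```bash
python3 -m pendant '[[[0,0,0.024],[0,0,-1]],[[0,0,0.018],[0,0,-1]]]'
python3 -m pendant '[[[0,0,0.015],[0,0,-1]],[[0,0,0.015],[0,0,-1]]]'
```

```text
time_s: 6.8
position: [0.5807, -0.1796, 0.0848]
tool_rot: [[-0.588, 0.809, 0.003], [0.809, 0.588, -0.002], [-0.003, 0.002, -1.0]]
ft_force: [-3.5, 2.4, 16.6]
grip_width: 0.0109
gripper_force: 71.5
time_s: 7.05
position: [0.5808, -0.1796, 0.0836]
tool_rot: [[-0.72, 0.694, 0.004], [0.694, 0.72, -0.001], [-0.004, 0.001, -1.0]]
ft_force: [-1.7, 2.8, 15.6]
grip_width: 0.0105
gripper_force: 71.4
```

```bash
python3 -m pendant '[[[0,0,0.02],[0,0,-1]]]'
python3 -m pendant '[[[0,0,0.012],[0,0,-1]]]'
```

```text
time_s: 7.18
position: [0.5809, -0.1796, 0.083]
tool_rot: [[-0.777, 0.629, 0.004], [0.629, 0.777, -0.002], [-0.004, 0.001, -1.0]]
ft_force: [-3.6, 3.2, 20.1]
grip_width: 0.0106
gripper_force: 72.1
time_s: 7.3
position: [0.5809, -0.1795, 0.0828]
tool_rot: [[-0.829, 0.559, 0.004], [0.559, 0.829, -0.002], [-0.004, 0.001, -1.0]]
ft_force: [-3.4, 4.1, 21.7]
grip_width: 0.0109
gripper_force: 72.3
```

```bash
python3 -m pendant '[[[0,0,0.01],[0,0,-0.8]]]'
```

```text
time_s: 7.42
position: [0.581, -0.1795, 0.0828]
tool_rot: [[-0.866, 0.5, 0.004], [0.5, 0.866, -0.002], [-0.005, 0.001, -1.0]]
ft_force: [-3.3, 3.8, 24.8]
grip_width: 0.0106
gripper_force: 72.6
```

Home: the force climbs while z stays put. I ease off and finish the turn.

```bash
python3 -m pendant '[[[0,0,-0.025],[0,0,0]]]'
python3 -m pendant '[[[0,0,-0.008],[0,0,-0.8]],[[0,0,0],[0,0,-0.8]],[[0,0,0],[0,0,0]],[[0,0,0],[0,0,0]]]'
```

```text
time_s: 7.55
position: [0.5809, -0.1795, 0.0832]
tool_rot: [[-0.865, 0.501, 0.004], [0.501, 0.865, -0.002], [-0.004, 0.001, -1.0]]
ft_force: [-1.1, 3.6, 12.2]
grip_width: 0.0107
gripper_force: 71.3
time_s: 8.05
position: [0.5809, -0.1794, 0.0831]
tool_rot: [[-0.926, 0.377, 0.004], [0.377, 0.926, -0.001], [-0.004, 0.0, -1.0]]
ft_force: [-2.2, 4.0, 15.5]
grip_width: 0.0108
gripper_force: 71.3
```

```bash
python3 -m pendant '[[[0,0,0.01],[0,0,0]],[[0,0,0],[0,0,0]],[[0,0,0],[0,0,0]],[[0,0,0],[0,0,0]]]'
python3 -m pendant '[[[0,0,-0.03],[0,0,0]],[[0,0,-0.025],[0,0,0]],[[0,0,0],[0,0,0]]]'

```

```text
time_s: 8.55
position: [0.581, -0.1794, 0.083]
tool_rot: [[-0.926, 0.377, 0.004], [0.377, 0.926, -0.001], [-0.004, 0.0, -1.0]]
ft_force: [-2.5, 3.0, 18.2]
grip_width: 0.0106
gripper_force: 71.7
time_s: 8.93
position: [0.5808, -0.1794, 0.0836]
tool_rot: [[-0.926, 0.377, 0.003], [0.377, 0.926, -0.001], [-0.003, 0.0, -1.0]]
ft_force: [2.7, 1.9, 6.1]
grip_width: 0.0108
gripper_force: 70.1
```

```bash
python3 -m pendant '[[[0,0,0],[0,0,0]],[[0,0,0],[0,0,0]],[[0,0,0],[0,0,0]],[[0,0,0],[0,0,0]],[[0,0,-0.5],[0,0,0]],[[0,0,-0.8],[0,0,0]],[[0,0,-0.8],[0,0,0]],[[0,0,-0.8],[0,0,0]]]' 0.6
python3 - <<'E'
from h import *
s=observe();print(s['q'])
for c in("top","side"):
    img,P=cloud(c)
    for n,z0,z1,r in(("wingtop",.104,.13,.045),("mouth",.066,.076,.045)):
        p=sel(P,.578,-.179,r,z0,z1)
        if len(p)>4: print(c,n,len(p),np.round(np.median(p,0),4),np.round(p[:,2].max(),4),axis(p),box(p))
    if c=="side":cv2.imwrite('pics/seat.png',cv2.resize(img[200:380,260:440],None,fx=3,fy=3))
E
```

```text
time_s: 9.93
position: [0.5798, -0.1794, 0.1994]
tool_rot: [[-0.926, 0.377, -0.0], [0.377, 0.926, 0.0], [0.0, -0.0, -1.0]]
ft_force: [0.2, -0.9, 0.1]
grip_width: 0.0513
gripper_force: 0.0
[-2.83551203e+01  2.88579074e+01  6.79016616e+01 -3.58015997e-03
  8.32546341e+01 -9.62268316e+01]
top wingtop 96 [ 0.5717 -0.1741  0.1097] 0.1126 (np.float64(148.6509919691691), array([0.00661898, 0.003816  ])) [array([ 570.9, -176.8]), array([16.7, 22. ]), np.float64(80.9)]
top mouth 431 [ 0.568  -0.1617  0.0707] 0.0758 (np.float64(41.12087626190811), array([0.01922623, 0.01131956])) [array([ 573. , -170.4]), array([63.1, 47.7]), np.float64(48.7)]
side wingtop 365 [ 0.576  -0.1802  0.1111] 0.1145 (np.float64(156.40633536710172), array([0.0114433 , 0.00381011])) [array([ 577.9, -179.4]), array([16.4, 41.3]), np.float64(74.3)]
side mouth 1182 [ 0.5651 -0.1912  0.0727] 0.0759 (np.float64(127.38676622312765), array([0.0204568, 0.0154929])) [array([ 576. , -179.9]), array([63.9, 68.1]), np.float64(23.0)]
```

View pics/seat.png

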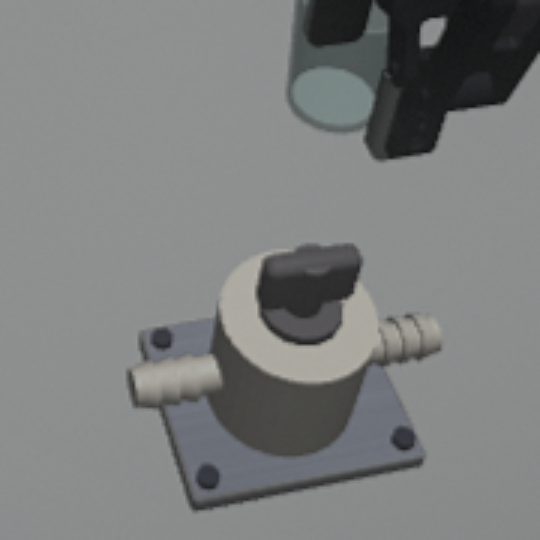

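The wing now lies at 156° against the tails' 158°, and it dropped about 7.5 mm, so the plug is home. Next, the cover.

```bash
python3 -m pendant '[[[0.413,0.847,0],[0,0,0]],[[0.413,0.847,0],[0,0,0]],[[0.413,0.847,0],[0,0,0]],[[0.413,0.847,0],[0,0,0]],[[0.413,0.847,0],[0,0,0]],[[0.413,0.847,0],[0,0,0]],[[0.413,0.847,0],[0,0,0]],[[0.413,0.847,0],[0,0,0]]]' 0.5
python3 -m pendant '[[[0.413,0.847,0],[0,0,0]],[[0,0,0.8],[0,0,0]],[[0,0,0.8],[0,0,0]],[[0,0,0.6],[0,0,0]],[[0,0,0],[0,0,0]],[[0,0,0],[0,0,0]]]'
python3 - <<'E'
from h import *
img,P=cloud("side");p=sel(P,.557,.158,.04,.060,.09);print(len(p),box(p))
cv2.imwrite('pics/pre.png',cv2.resize(img[100:280,150:330],None,fx=3,fy=3))
E
```

```text
time_s: 11.02
position: [0.5591, 0.1226, 0.1976]
tool_rot: [[-0.926, 0.377, -0.001], [0.377, 0.926, -0.0], [0.001, -0.001, -1.0]]
ft_force: [0.6, -0.3, -0.3]
grip_width: 0.0426
gripper_force: 0.0
time_s: 11.78
position: [0.5574, 0.1591, 0.1111]
tool_rot: [[-0.926, 0.377, 0.001], [0.377, 0.926, 0.0], [-0.001, 0.0, -1.0]]
ft_force: [-0.3, -0.1, -0.9]
grip_width: 0.0427
gripper_force: 0.0
113 [array([557.1, 158.6]), array([20.3, 17.5]), np.float64(3.5)]
```

View pics/pre.png

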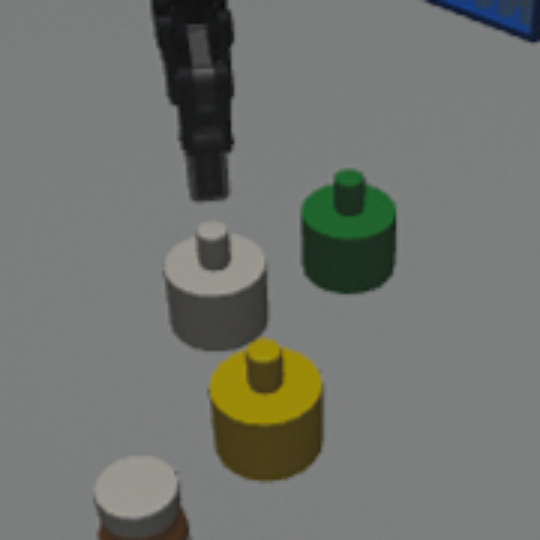

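The gripper stands above the white knob (side view, 212,230 in the crop) and the line-up is good. I descend and grip.

```bash
python3 -m pendant '[[[0,0,0.6],[0,0,0]],[[0,0,0.6],[0,0,0]],[[0,0,0.33],[0,0,0]],[[0,0,0],[0,0,0]],[[0,0,0],[0,0,0]]]'
python3 -m pendant '[[[0,0,0],[0,0,0]],[[0,0,0],[0,0,0]],[[0,0,0],[0,0,0]],[[0,0,0],[0,0,0]],[[0,0,0],[0,0,0]],[[0,0,0],[0,0,0]]]' 0 40
python3 -m pendant '[[[0,0,-0.5],[0,0,0]],[[0,0,-0.8],[0,0,0]],[[0,0,-0.8],[0,0,0]],[[0,0,-0.8],[0,0,0]],[[0,0,-0.8],[0,0,0]],[[0,0,0],[0,0,0]]]'
python3 - <<'E'
from h import *
s=observe()['position'];print(s)
for c in("side","top"):
    img,P=cloud(c)
    p=sel(P,s[0],s[1],.045,s[2]-.055,s[2]+.003);print(c,len(p),np.round(p.min(0),4),np.round(p.max(0),4),box(p))
    if c=="side":cv2.imwrite('pics/lift.png',cv2.resize(img[40:240,130:330],None,fx=3,fy=3))
E
```

```text
time_s: 12.45
position: [0.5576, 0.1591, 0.0503]
tool_rot: [[-0.926, 0.377, 0.002], [0.377, 0.926, 0.0], [-0.002, 0.001, -1.0]]
ft_force: [0.4, 0.1, -0.2]
grip_width: 0.0428
gripper_force: 0.0
time_s: 13.2
position: [0.5575, 0.1592, 0.0498]
tool_rot: [[-0.926, 0.377, 0.001], [0.377, 0.926, 0.0], [-0.001, 0.001, -1.0]]
ft_force: [0.6, 0.2, 5.8]
grip_width: 0.0183
gripper_force: 39.4
time_s: 13.95
position: [0.5577, 0.1591, 0.1991]
tool_rot: [[-0.926, 0.377, 0.004], [0.377, 0.926, 0.0], [-0.004, 0.002, -1.0]]
ft_force: [-1.0, 0.0, -1.6]
grip_width: 0.0183
gripper_force: 39.3
[0.5576956  0.15913291 0.19909976]
side 1379 [0.526  0.1263 0.1495] [0.5875 0.1892 0.2019] [array([555.8, 156. ]), array([57.9, 61.7]), np.float64(66.6)]
top 221 [0.5488 0.1281 0.145 ] [0.5865 0.1495 0.1959] [array([568.6, 137. ]), array([41.8, 13. ]), np.float64(17.6)]
```

View pics/lift.png

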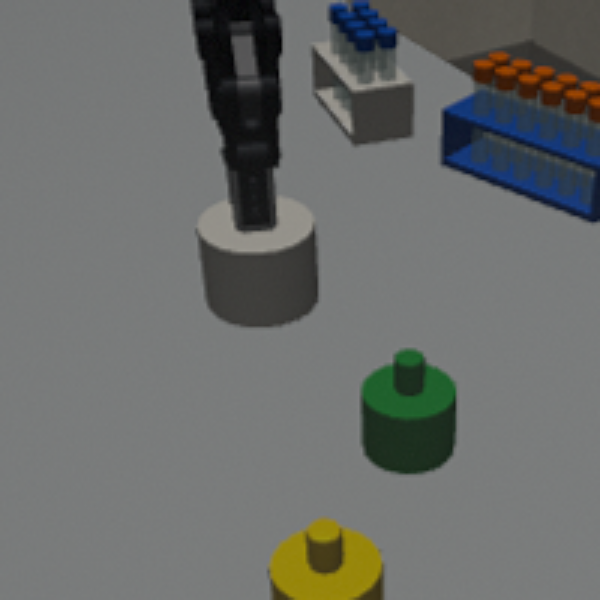

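The white cover hangs level in the gripper. I carry it over the valve.

```bash
python3 -m pendant '[[[-0.411,-0.846,0],[0,0,0]],[[-0.411,-0.846,0],[0,0,0]],[[-0.411,-0.846,0],[0,0,0]],[[-0.411,-0.846,0],[0,0,0]],[[-0.411,-0.846,0],[0,0,0]],[[-0.411,-0.846,0],[0,0,0]],[[-0.411,-0.846,0],[0,0,0]],[[-0.411,-0.846,0],[0,0,0]]]'
python3 -m pendant '[[[-0.411,-0.846,0],[0,0,0]],[[0,0,0.5],[0,0,0]],[[0,0,0],[0,0,0]],[[0,0,0],[0,0,0]]]'
python3 - <<'E'
from h import *
s=observe()['position'];print(s)
img,P=cloud("side")
p=sel(P,s[0],s[1],.045,s[2]-.052,s[2]+.003);print(len(p),np.round(p.min(0),4),np.round(p.max(0),4),box(p))
p=sel(P,.578,-.179,.045,.066,.076);print(len(p),box(p))
cv2.imwrite('pics/over.png',cv2.resize(img[180:380,260:460],None,fx=3,fy=3))
E
```

```text
time_s: 15.05
position: [0.5763, -0.1423, 0.1954]
tool_rot: [[-0.926, 0.377, -0.003], [0.377, 0.926, 0.001], [0.003, 0.0, -1.0]]
ft_force: [0.3, -0.4, -1.0]
grip_width: 0.0185
gripper_force: 39.3
time_s: 15.55
position: [0.5794, -0.1784, 0.1771]
tool_rot: [[-0.927, 0.376, -0.001], [0.376, 0.927, 0.0], [0.001, 0.0, -1.0]]
ft_force: [0.2, -0.2, -0.5]
grip_width: 0.0183
gripper_force: 39.3
[ 0.57939093 -0.17837023  0.17708894]
2397 [ 0.5471 -0.2096  0.1276] [ 0.6084 -0.1478  0.18  ] [array([ 574.1, -181.5]), array([52.7, 61.3]), np.float64(31.3)]
1165 [array([ 573.6, -182.3]), array([58.1, 67.9]), np.float64(36.1)]
```

View pics/over.png

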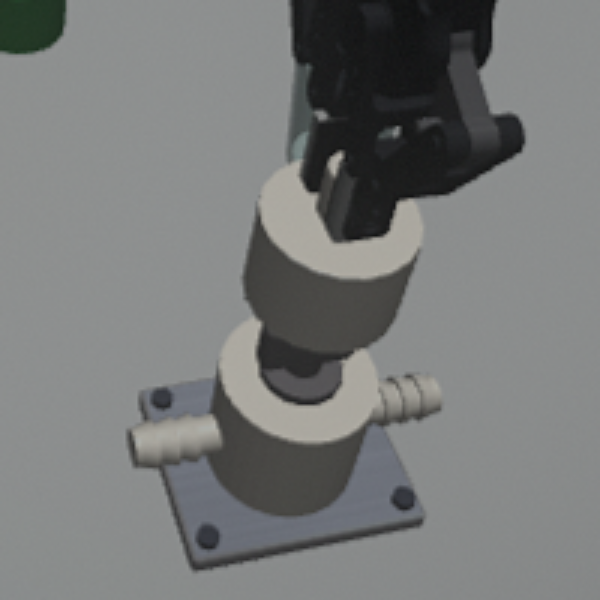

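The cover sits concentric over the valve, with its rim about 9 mm above the wing tip height. I shift 1 mm and lower it.

```bash
python3 -m pendant '[[[-0.025,-0.01,0.2],[0,0,0]],[[0,0,0.3],[0,0,0]],[[0,0,0.3],[0,0,0]],[[0,0,0.3],[0,0,0]],[[0,0,0.15],[0,0,0]],[[0,0,0],[0,0,0]]]'
python3 -m pendant '[[[0,0,0.05],[0,0,0]],[[0,0,0],[0,0,0]]]'
python3 -m pendant '[[[0,0,0.03],[0,0,0]],[[0,0,0],[0,0,0]]]'
```

```text
time_s: 16.35
position: [0.58, -0.1795, 0.1268]
tool_rot: [[-0.926, 0.377, -0.001], [0.377, 0.926, 0.0], [0.001, 0.0, -1.0]]
ft_force: [-0.5, -0.3, -0.3]
grip_width: 0.0187
gripper_force: 39.3
time_s: 16.6
position: [0.5802, -0.1796, 0.1254]
tool_rot: [[-0.926, 0.377, 0.0], [0.377, 0.926, -0.0], [-0.0, -0.0, -1.0]]
ft_force: [0.3, -0.4, -1.5]
grip_width: 0.0184
gripper_force: 39.3
time_s: 16.85
position: [0.5802, -0.1795, 0.124]
tool_rot: [[-0.926, 0.377, -0.0], [0.377, 0.926, -0.0], [0.0, -0.0, -1.0]]
ft_force: [-0.1, 0.4, -1.0]
grip_width: 0.0184
gripper_force: 39.3
```

```bash
python3 -m pendant '[[[0,0,0.03],[0,0,0]],[[0,0,0],[0,0,0]]]'
python3 -m pendant '[[[0,0,0.02],[0,0,0]],[[0,0,0],[0,0,0]]]'
```

```text
time_s: 17.1
position: [0.5801, -0.1795, 0.1227]
tool_rot: [[-0.926, 0.377, -0.0], [0.377, 0.926, 0.0], [0.0, 0.0, -1.0]]
ft_force: [-0.5, -0.4, -0.8]
grip_width: 0.0185
gripper_force: 39.3
time_s: 17.35
position: [0.5802, -0.1796, 0.122]
tool_rot: [[-0.926, 0.377, 0.0], [0.377, 0.926, -0.0], [-0.0, -0.0, -1.0]]
ft_force: [1.0, -0.9, -0.6]
grip_width: 0.0187
gripper_force: 39.4
```

```bash
python3 -m pendant '[[[0,0,0.02],[0,0,0]],[[0,0,0],[0,0,0]]]'
```

```text
time_s: 17.6
position: [0.5804, -0.1795, 0.1219]
tool_rot: [[-0.926, 0.377, 0.001], [0.377, 0.926, -0.0], [-0.001, 0.0, -1.0]]
ft_force: [-1.3, 0.8, 5.0]
grip_width: 0.0186
gripper_force: 40.0
```

Contact at the expected height of 0.122, so the rim is on the barrel top. I let go and rise.

```bash
python3 -m pendant '[[[0,0,-0.015],[0,0,0]],[[0,0,0],[0,0,0]],[[0,0,0],[0,0,0]],[[0,0,0],[0,0,0]],[[0,0,-0.3],[0,0,0]],[[0,0,-0.8],[0,0,0]],[[0,0,-0.8],[0,0,0]],[[0,0,-0.8],[0,0,0]]]' 0.5
python3 -m pendant '[[[-0.5,0,-0.2],[0,0,0]],[[0,0,0],[0,0,0]],[[0,0,0],[0,0,0]],[[0,0,0],[0,0,0]]]'
python3 - <<'E'
from h import *
for c in("side","top"):
    img,P=cloud(c)
    for z0,z1 in((.11,.125),(.132,.15)):
        p=sel(P,.579,-.179,.045,z0,z1)
        if len(p)>4: print(c,np.round(np.median(p,0),4),box(p))
    if c=="side":cv2.imwrite('pics/end.png',cv2.resize(img[180:380,260:460],None,fx=3,fy=3))
E
```

```text
time_s: 18.6
position: [0.5801, -0.1795, 0.2319]
tool_rot: [[-0.926, 0.377, 0.001], [0.377, 0.926, -0.0], [-0.001, -0.0, -1.0]]
ft_force: [0.1, -0.4, -0.4]
grip_width: 0.0427
gripper_force: 0.0
time_s: 19.1
position: [0.5982, -0.1868, 0.2375]
tool_rot: [[-0.926, 0.377, -0.001], [0.377, 0.926, 0.001], [0.001, 0.0, -1.0]]
ft_force: [0.2, 0.4, -0.6]
grip_width: 0.0433
gripper_force: 0.0
side [ 0.5713 -0.1868  0.1186] [array([ 578.6, -179.9]), array([61.6, 60.9]), np.float64(37.7)]
side [ 0.5762 -0.1815  0.1435] [array([ 579.2, -179.6]), array([18.4, 19.6]), np.float64(53.4)]
top [ 0.5806 -0.1743  0.1168] [array([ 581. , -176.9]), array([57.5, 60.4]), np.float64(59.3)]
top [ 0.5799 -0.1775  0.1421] [array([ 580.7, -178.5]), array([18.7, 18.5]), np.float64(0.4)]
```

View pics/end.png

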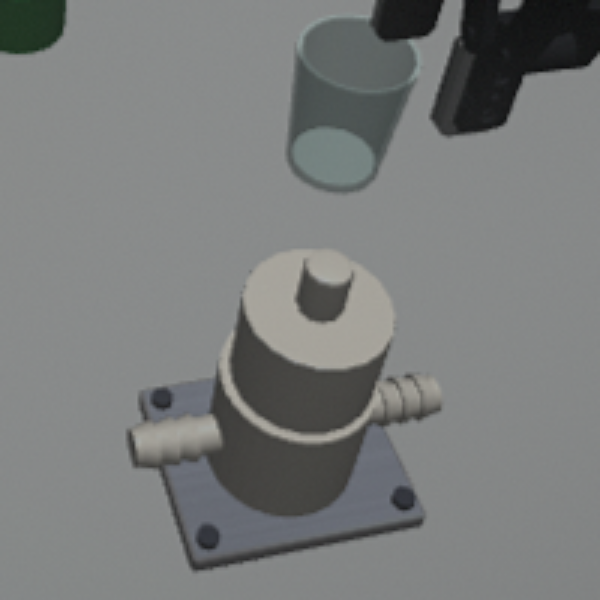

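The cover stands flat and centred on the barrel, with its lid at 0.118 and knob at 0.144, and the gripper is clear.

```bash
python3 -c "
from rig import *
print(close_job())"
```

```text
the job is handed in; nothing more can be done
None
```

The plug is home with its handle in line with the hose tails, the white cover stands flat and centred on the barrel, and the job is handed in at about 19 s; the press briefly read 24.8 N as the plug reached its stop, above the 15–20 N asked but under the 25 N limit, and hand-in returned no verdict.

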